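# Index the slide to the green station and load it

## Task

Pull out the spring index knob on the side of the blue carriage, slide the carriage one notch along to the station with the green tag, and let the knob spring fully back in so the carriage is locked there. Then set the wooden circuit board down flat in the nest on top of the carriage, between its black lips, without dropping it. Leave the other things on the bench where they stand.

Things in the scene. Friction and masses are not known exactly. Their poses are not given: they have to be found in the camera images.
- slide_base: Indexing slide fixed on the bench, knob side facing the robot's left: grey plate 157 x 320 x 12 mm with a steel notch bar and two rails along its y axis. Origin on the bench below the middle notch; z up, y along the slide, -x to the knob side, called the front; plate from x = -45 to +112 mm. Notches at y = -80, -40, 0, +40, +80 mm, 11 mm wide for an 8 mm pin. Its place and yaw vary.
- carriage (a joint): Travel of the blue carriage along the base's y axis, m: 0 at the middle notch where it starts, one notch is +0.040 or -0.040; limits +-0.085. Friction about 2.5 N. It is locked (about 1.5 mm play either way) while the pin is in a notch.
- nest (a point): Centre of the nest floor on the carriage's deck, 112 mm above the bench; axes as the base's. Deck: aluminium, 120 (x) x 130 (y) x 8 mm, front edge 60 mm in front of this point, overhanging the knob. Black lips 6 mm high leave an opening 66 (x) x 98 (y) mm: a lip at each end, and corner lips 16 mm long on the long sides, whose middle 68 mm is free for fingers.
- knob_grip (a point): Centre of the black index knob, a cylinder 30 mm across, 26 mm long, red dot on its end; 58 mm in front of and 50 mm below the nest point, under the deck's front edge, so reach it along its axis. z = knob axis, outward: to the slide's front (base -x) and up, 40 degrees from vertical; y = base y. Free all round; an 18 mm bush begins 22 mm inward, a 38 mm wide bracket 29 mm inward.
- index_knob (a joint): How far the knob is pulled outward along its axis, m: 0 fully in, 0.014 fully out. The round-tipped pin sits 9 mm deep in its notch and is clear above 0.009. Spring 5 N when in, 8.5 N when out. Between notches the released pin rides on the notch bar (about 0.009) and snaps in when it comes to a notch.
- tag_green: Green tag, a plate 32 x 36 mm, top of its post 142 mm above its foot, on the rear edge of the slide base, 97 mm behind the nest's line, abreast of the notch to use: 40 mm to the base's +y or -y side of the start (it varies). Origin under its foot, 12 mm above the bench; axes as the base's. The carriage is right when the nest point has the same y in these axes. Fixed.
- tag_red: The same tag in red, abreast of the notch on the other side. Not to be used. Fixed.
- wood_board: Pine circuit board 60 (x) x 92 (y) x 9 mm with parts on its top up to 23 mm high, 60 g, lying flat on the bench to the right of the slide. Origin at the centre of its underside, y along its length. Grip it across its 60 mm sides at the middle. In the nest its length runs along the slide, either way round; 3 mm clearance all round.
- alu_box: Bystander: small white and red box 53 x 42 x 66 mm standing loose at the right rear. Origin at the centre of its underside.
- solder_spool: Bystander: grey solder spool, 56 mm in diameter, 38 mm high, standing loose beyond the slide's far end. Origin at the centre of its underside.

How it is judged:
By the outcome, as a careful person would: the job done as asked, in the order asked, and still so for the second after the job is handed in, with the robot touching nothing.
It also fails if it takes over 58 s, if anything falls off the work surface, if the arm or the gripper's body presses on something with over 40 N, if the wrist force passes 120 N, or if a joint passes its speed limit or range.

## Robot

A 6-joint arm with a two-finger parallel gripper is mounted at the origin on a cart in front of the work surface, level with it; the furniture and walls round the work are solid. World frame = base frame: x ahead of the robot, y to its left, z up, the work surface at z = 0. Lengths are in m, angles in rad, forces in N, time in s.
With the tool pointing down it reaches from about 0.225 to 0.875 m from the base axis. Payload 3.4 kg.
Tool frame: the origin (TCP) lies between the finger pads; the fingertips stand 11 mm ahead of it and the grasp point (between the pads) lies 8 mm behind it; z points along the fingers, y is the line along which they close (so a half turn about z gives the same grasp; the last joint's range is limited). The gripper opens to 85 mm and grips with 20 to 120 N. Pads are 22 mm wide; open, the fingers measure 114 mm over their backs; the gripper's body (76 mm by 85 mm) begins 54 mm behind the grasp point. The pads swing forward as they close: fully open they stand 13 mm farther back than shut.
Start: joints at [1.1, 0.276, 1.505, -0, 1.361, -0.121], TCP at [0.197, 0.54, 0.221] pointing down, gripper open.
Joint ranges: [-2.89, 2.89], [-0.75, 2.08], [0.22, 2.7], [-1.18, 4.32], [0.11, 2.71], [-2.7, 2.7]. Speed limits (rad/s): [2.57, 2.57, 3.14, 3.14, 3.14, 3.14].

## Interface

Orientations are given as a unit quaternion [w, x, y, z].
In Python, from rig import manip, imaging gives the robot as it stands. The module is installed in compiled form; this text tells all that it offers.
- The arm moves only by the tool jog_arm, never from a script. Its argument "deltas" is one flat list of numbers, 7 for each row, row after row: the turn, a rotation vector about the world's x, y, z in degrees, then the shift along the world's x, y, z in mm, then the opening, from 0 (shut) to 1 (fully open). In form: [ax, ay, az, tx, ty, tz, gripper, ax, ay, az, tx, ty, tz, gripper, ...]. A call has 1 to 20 rows; each row is the pose to reach, as a shift and turn from the pose commanded when the call began; what a row does not reach only later rows make up. A row lasts 1/10 s, in which the tool goes at most 50 mm and 8.59 degrees, less where a joint would pass 70% of its speed; a pose out of reach is approached as far as the arm can. A call with a gripper value outside its range is refused whole. The fingers move at their own pace and stop on an object; "grip_force" is the grip in N (left out, the last holds). Time passes only in rows, so rows that repeat a pose let the fingers close. It gives the time, the measured TCP pose, the force, the opening and the grip force at its end, in the units of the state.
- manip.get_state(): the state, without advancing time (a new reading comes with each control period).
- imaging.get_image(name): name is "scene" or "side" or "wrist"; returns the picture (400x640x3 uint8, blue, green, red); there is no depth.
- imaging.calibration(name): a dict with "mtx" (3x3 intrinsics, pixels), "dist" ([k1, k2, p1, p2, k3] as OpenCV has them; the pictures are not rectified), "cam_to_world" (4x4, takes a point from camera to world coordinates). Camera axes: x right, y down, z forward; pixel columns grow to the right and rows downward; lengths in m; the calibration is good to about 2 mm. A picture is of the moment at which its call begins: read the wrist's pose just before it. calibration takes no time and is no camera call; for the wrist camera it gives the pose at the moment of the call.
- manip.sign_off(): hands the job in; it is judged then, once.
The state is a dict: "clock": time; "qpos": joint angles; "qd": joint speeds; "effort": joint torques, N m; "position": TCP position; "ee_rot": TCP orientation; "contact_force": force on the tool from outside, world axes, zero at the start; "moment": the same for the moment, N m; "width": finger opening in m; "gripper_force": force on a finger pad.
Only numpy, scipy, OpenCV 4.12 (cv2) and the standard library are available. Lean on these libraries where they do the work, as an engineer would, in place of code of your own. Each camera call takes 0.05 s, during which the arm holds its last target. There are 200 camera calls.

## Working session

There is one attempt and no reset: what is moved stays moved. The work goes in short steps, Python scripts to look and compute and a tool call to move; the robot and the scene stay as the last step left them, time stands still between calls to the robot, and variables do not carry over. Pictures are saved under pics/ and viewed, at most 10 in all, crops included, and the job is handed in when it is done.

Besides the shell and the picture viewer there is one more tool, called after "Request:" as a command line: name --argument value ..., lists and objects as JSON in quotes. jog_arm: Moves the arm, as the interface text tells. Its arguments: {"type":"object","properties":{"deltas":{"type":"array"},"grip_force":{"type":"number"}},"required":["deltas"]}

```bash
mkdir -p pics; python3 - <<'E'
from rig import manip, imaging
import cv2,numpy as np
s=manip.get_state();print({k:np.round(v,3) for k,v in s.items()})
a=[]
for n in("scene","side","wrist"):
    c=imaging.calibration(n);im=imaging.get_image(n);cv2.imwrite(f"pics/{n}0.png",im);a.append(im)
    print(n,np.round(c["mtx"],1).tolist(),np.round(c["dist"],3),np.round(c["cam_to_world"],3).tolist())
E
```

```text
{'clock': np.float64(0.0), 'qpos': array([ 1.1  ,  0.277,  1.506, -0.   ,  1.361, -0.121]), 'qd': array([-0.001,  0.001, -0.001,  0.001, -0.001,  0.001]), 'effort': array([-0.0000e+00, -4.1677e+01, -2.4581e+01, -0.0000e+00,  1.1000e-02,
       -0.0000e+00]), 'position': array([0.197, 0.54 , 0.221]), 'ee_rot': array([-0.   ,  0.174,  0.985, -0.001]), 'contact_force': array([ 0.374,  0.164, -0.146]), 'moment': array([ 0.03 ,  0.04 , -0.021]), 'gripper_force': np.float64(0.0), 'width': np.float64(0.086)}
scene [[468.2, 0.0, 320.3], [0.0, 468.2, 198.7], [0.0, 0.0, 1.0]] [0.011 0.    0.    0.    0.   ] [[0.773, -0.349, 0.53, -0.071], [-0.634, -0.402, 0.66, -0.934], [-0.017, -0.846, -0.532, 0.774], [0.0, 0.0, 0.0, 1.0]]
side [[405.4, 0.0, 317.5], [0.0, 405.4, 191.4], [0.0, 0.0, 1.0]] [-0.006  0.     0.     0.     0.   ] [[-0.98, -0.119, 0.162, 0.44], [-0.201, 0.62, -0.758, 0.799], [-0.011, -0.775, -0.632, 0.817], [0.0, 0.0, 0.0, 1.0]]
wrist [[331.2, 0.0, 311.4], [0.0, 331.2, 198.0], [0.0, 0.0, 1.0]] [-0.063  0.     0.     0.     0.   ] [[0.343, 0.899, 0.273, 0.126], [0.939, -0.328, -0.101, 0.565], [-0.001, 0.291, -0.957, 0.373], [0.0, 0.0, 0.0, 1.0]]
```

View pics/scene0.png

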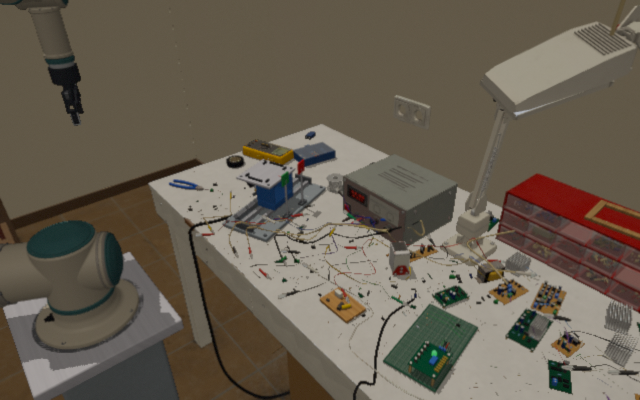

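View pics/side0.png

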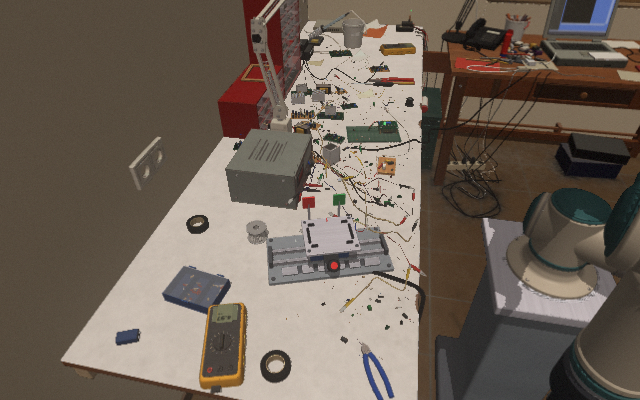

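Side view: slide at about (330,255), with the red dot at (334,266), the red tag at (309,202) and the green tag at (339,200) on the robot-near side. The board is at (386,165). Scene view: board at (343,303), deck at (267,178).

```bash
cat > h.py <<'E'
from rig import manip, imaging
import cv2,numpy as np
from scipy.spatial.transform import Rotation as R
def rays(cal,px):
    p=cv2.undistortPoints(np.array(px,float).reshape(-1,1,2),cal["mtx"],cal["dist"]).reshape(-1,2)
    T=np.array(cal["cam_to_world"]);d=np.c_[p,np.ones(len(p))]@T[:3,:3].T
    return T[:3,3],d/np.linalg.norm(d,axis=1,keepdims=True)
def onplane(cal,px,z):
    o,d=rays(cal,px);return o+d*((z-o[2])/d[:,2])[:,None]
def tri(*v):  # (cal,px) pairs
    A=np.zeros((3,3));b=np.zeros(3);L=[]
    for c,p in v:
        o,d=rays(c,[p]);M=np.eye(3)-np.outer(d[0],d[0]);A+=M;b+=M@o;L.append((o,M))
    x=np.linalg.solve(A,b);return x,max(np.linalg.norm(M@(x-o)) for o,M in L)
def proj(cal,P):
    T=np.linalg.inv(cal["cam_to_world"]);r,_=cv2.Rodrigues(T[:3,:3])
    return cv2.projectPoints(np.array(P,float).reshape(-1,1,3),r,T[:3,3],cal["mtx"],cal["dist"])[0].reshape(-1,2)
def blobs(m,amin=15):
    n,l,s,c=cv2.connectedComponentsWithStats(m.astype(np.uint8));return [(s[i,4],np.round(c[i],1),s[i,:4]) for i in range(1,n) if s[i,4]>=amin]
E
python3 - <<'E'
from h import *
C={n:imaging.calibration(n) for n in("scene","side")}
for n,(x0,y0,x1,y1) in dict(scene=(215,140,360,330),side=(250,140,420,290)).items():
    im=cv2.imread(f"pics/{n}0.png");b,g,r=[im[...,i].astype(int) for i in range(3)]
    for nm,m in dict(red=(r>110)&(g<70)&(b<70),green=(g>70)&(r<60)&(b<90)&(g>1.5*b),wood=(r>150)&(r-b>50)&(g-b>15)).items():
        k=np.zeros(m.shape,bool);k[y0:y1,x0:x1]=m[y0:y1,x0:x1]
        print(n,nm,[(a,c.tolist(),s.tolist()) for a,c,s in blobs(k,12)])
a=cv2.imread("pics/side0.png")[185:290,255:400];b=cv2.imread("pics/scene0.png")[150:245,215:335]
a=cv2.resize(a,None,fx=4,fy=4,interpolation=cv2.INTER_CUBIC)
cv2.imwrite("pics/c1.png",a)
print(onplane(C["side"],[[386,165]],0.01),onplane(C["scene"],[[343,303]],0.01))
E
```

```text
scene red [(np.int32(19), [350.2, 247.4], [345, 247, 11, 2]), (np.int32(13), [262.6, 272.8], [260, 270, 6, 6]), (np.int32(19), [343.4, 292.6], [341, 289, 6, 8])]
scene green [(np.int32(16), [350.3, 215.5], [348, 213, 7, 6])]
scene wood [(np.int32(12), [247.4, 147.7], [244, 146, 9, 4]), (np.int32(15), [265.2, 153.1], [259, 151, 13, 5]), (np.int32(62), [333.3, 298.6], [328, 291, 12, 15]), (np.int32(41), [351.8, 305.0], [343, 301, 17, 10]), (np.int32(19), [352.4, 311.6], [349, 310, 7, 5]), (np.int32(24), [346.4, 313.7], [342, 312, 10, 5])]
side red [(np.int32(28), [314.9, 185.0], [309, 184, 13, 3]), (np.int32(114), [308.4, 202.0], [302, 197, 13, 11]), (np.int32(15), [402.5, 220.3], [400, 218, 6, 6]), (np.int32(43), [333.9, 265.0], [331, 262, 7, 7]), (np.int32(25), [415.1, 267.9], [411, 265, 9, 7])]
side green [(np.int32(101), [338.7, 199.2], [333, 195, 12, 10])]
side wood [(np.int32(12), [359.2, 160.1], [356, 156, 6, 9]), (np.int32(190), [386.3, 164.7], [377, 157, 19, 17]), (np.int32(15), [407.7, 273.7], [406, 268, 4, 11])]
[[ 0.44648419 -0.35475855  0.01      ]] [[ 0.44749228 -0.36238169  0.01      ]]
```

View pics/c1.png

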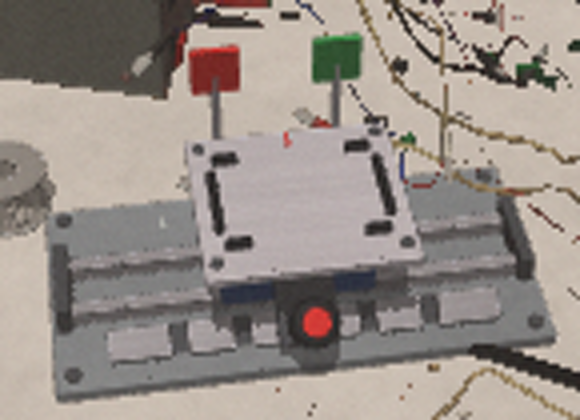

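The crop shows the deck with corners at about (188,142), (388,122), (425,260) and (208,285), the knob dot at (316,322), and the green tag on the robot side. I'll project these to get a rough pose.

```bash
python3 - <<'E'
from h import *
c=imaging.calibration("side")
f=lambda q:(np.array(q,float)+.5)/4-.5+[255,185]
P=onplane(c,f([[188,142],[388,122],[425,260],[208,278]]),.112);print(P.round(4),P.mean(0))
print(np.linalg.norm(P[1]-P[0]),np.linalg.norm(P[2]-P[1]),np.linalg.norm(P[3]-P[2]))
B=onplane(c,f([[47,213],[495,170],[555,335],[57,393]]),.012);print(B.round(4),B.mean(0),np.linalg.norm(B[1]-B[0]),np.linalg.norm(B[3]-B[2]))
for X in(P,B):
  for i,j in((1,0),(2,3)):
    d=X[i]-X[j];print("yaw of -ybase",np.degrees(np.arctan2(d[1],d[0])))
T=onplane(c,[[308.4,202],[338.7,199.2]],.136);print("tags",T,np.linalg.norm(T[1]-T[0]))
d=T[1]-T[0];print(np.degrees(np.arctan2(d[1],d[0])))
E
```

```text
[[0.6379 0.0724 0.112 ]
 [0.5161 0.0298 0.112 ]
 [0.4785 0.144  0.112 ]
 [0.6    0.182  0.112 ]] [0.55809862 0.10703117 0.112     ]
0.12905095014382958 0.12020466543100664 0.12731007415718737
[[ 0.7451  0.0575  0.012 ]
 [ 0.4456 -0.0438  0.012 ]
 [ 0.3951  0.0993  0.012 ]
 [ 0.6932  0.2046  0.012 ]] [0.56977442 0.07941581 0.012     ] 0.31617212251373145 0.31614993931636987
yaw of -ybase -160.71758088341593
yaw of -ybase -162.63670666224868
yaw of -ybase -161.31149351037516
yaw of -ybase -160.55649068174193
tags [[0.62968713 0.02745259 0.136     ]
 [0.55477858 0.00167523 0.136     ]] 0.07921970615671688
-161.01075269586084
```

```bash
cat >> h.py <<'E'
YAW=np.radians(19.0)
yb=np.array([np.cos(YAW),np.sin(YAW),0]);xb=np.array([np.sin(YAW),-np.cos(YAW),0]);zb=np.array([0,0,1.])
def frame(y,z): return np.stack([np.cross(y,z),y,z],1)
a=-xb*np.sin(np.radians(40))+zb*np.cos(np.radians(40))
def delta(pos,Rm,cur=None):
    s=manip.get_state() if cur is None else cur
    q=s["ee_rot"];R0=R.from_quat([q[1],q[2],q[3],q[0]])
    print("turn",np.degrees((R.from_matrix(Rm)*R0.inv()).as_rotvec()).round(2),"shift",((pos-s["position"])*1e3).round(1))
E
python3 - <<'E'
from h import *
N=np.array([.559,.107,.112]);K=N-.058*xb-.05*zb;print(K,a)
delta(K+.13*a,frame(yb,-a))
E
```

```text
[0.54011705 0.16184008 0.062     ] [-0.20927118  0.60776763  0.76604444]
turn [-29.42 -29.   -48.79] shift [ 316.  -299.   -59.2]
```

Request:
jog_arm --deltas '[-29.4, -29, -48.8, 316, -299, -59, 1, -29.4, -29, -48.8, 316, -299, -59, 1, -29.4, -29, -48.8, 316, -299, -59, 1, -29.4, -29, -48.8, 316, -299, -59, 1, -29.4, -29, -48.8, 316, -299, -59, 1, -29.4, -29, -48.8, 316, -299, -59, 1, -29.4, -29, -48.8, 316, -299, -59, 1, -29.4, -29, -48.8, 316, -299, -59, 1, -29.4, -29, -48.8, 316, -299, -59, 1, -29.4, -29, -48.8, 316, -299, -59, 1, -29.4, -29, -48.8, 316, -299, -59, 1, -29.4, -29, -48.8, 316, -299, -59, 1]'

```text
clock: 1.35
position: [0.5125, 0.2419, 0.1624]
ee_rot: [0.279, 0.546, 0.765, -0.198]
contact_force: [0.7, -0.1, -0.9]
width: 0.0851
gripper_force: 0.0
```

```bash
python3 - <<'E'
from h import *
N=np.array([.559,.107,.112]);K=N-.058*xb-.05*zb
s=manip.get_state();print(s["qpos"].round(2),s["contact_force"].round(2))
delta(K+.13*a,frame(yb,-a))
c=imaging.calibration("wrist");im=imaging.get_image("wrist");cv2.imwrite("pics/w1.png",im)
np.savez("w1.npz",**{k:np.array(v) for k,v in c.items()})
print(proj(c,[N,K,K+.013*a]).round(0).tolist())
E
```

```text
[ 0.72  0.48  1.57 -0.65  1.43  0.59] [ 0.69 -0.06 -0.94]
turn [-0.08  0.06 -0.07] shift [ 0.4 -1.  -0.9]
[[312.0, 264.0], [312.0, 186.0], [312.0, 190.0]]
```

View pics/w1.png

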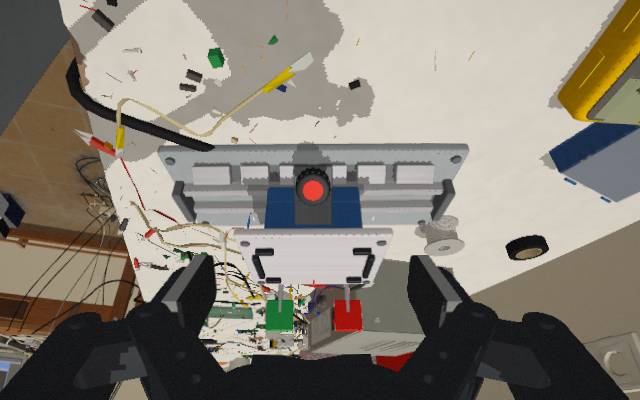

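Wrist view: the red dot is at about (314,190) against a predicted (312,190), so the pose holds. The plate's front edge is at row 147 and the deck's edge at row 230.

```bash
python3 - <<'E'
from h import *
c=dict(np.load("w1.npz"));cs=imaging.calibration("side");im=cv2.imread("pics/w1.png").astype(int);b,g,r=im[...,0],im[...,1],im[...,2]
def red(m,box):
    k=np.zeros(m.shape,bool);x0,y0,x1,y1=box;k[y0:y1,x0:x1]=m[y0:y1,x0:x1];return max(blobs(k,12),key=lambda t:t[0])
d=red((r>150)&(g<100)&(b<100),(295,170,335,215));print("dot",d)
# side-view and wrist triangulation of dot
D,e=tri((c,d[1]),(cs,[333.9,265.0]));print("dot 3D",D.round(4),e)
N=np.array([.559,.107,.112]);K=N-.058*xb-.05*zb
print("pred",K+.013*a, "in base axes diff mm",(((D-K-.013*a)@np.stack([xb,yb,zb],1))*1e3).round(1))
Tg=red((g>80)&(r<80)&(b<100),(255,290,300,335))[1];Tr=red((r>110)&(g<80)&(b<80),(325,290,370,335))[1]
G,e1=tri((c,Tg),(cs,[338.7,199.2]));Q,e2=tri((c,Tr),(cs,[308.4,202.0]));print(G.round(4),e1,Q.round(4),e2,np.linalg.norm(G-Q))
v=Q-G;print("yaw tags",np.degrees(np.arctan2(v[1],v[0])))
print("mid->nest",((G+Q)/2-.097*xb).round(4), )
# front plate edge: fit line of row transitions
gray=cv2.cvtColor(cv2.imread("pics/w1.png"),cv2.COLOR_BGR2GRAY).astype(float)
xs=np.r_[215:280,345:455:1];ys=[]
for x in xs:
    col=gray[138:160,x];dd=np.diff(col);ys.append(138+.5+np.argmin(dd))
ys=np.array(ys);k=np.abs(ys-np.median(ys))<3;p=np.polyfit(xs[k],ys[k],1)
P=onplane(c,[[200,np.polyval(p,200)],[450,np.polyval(p,450)]],.012);v=P[1]-P[0];print("edge",p,k.sum(),P.round(4),"yaw",np.degrees(np.arctan2(v[1],v[0])),"x from nest",((P-N)@xb).round(4))
E
```

```text
dot (np.int32(333), array([312.7, 190.1]), array([303, 180,  21,  21], dtype=int32))
dot 3D [0.5381 0.1681 0.0715] 0.0004212864051572414
pred [0.53739652 0.16974106 0.07195858] in base axes diff mm [ 1.8  0.1 -0.4]
[0.5545 0.003  0.1372] 0.00012341905790771223 [0.6292 0.0295 0.1378] 4.380121921560305e-05 0.07932165177204713
yaw tags 19.532860153937367
mid->nest [0.5603 0.108  0.1375]
edge [-7.27256548e-03  1.45712038e+02] 172 [[0.4368 0.126  0.012 ]
 [0.6668 0.208  0.012 ]] yaw 19.61238989964831 x from nest [-0.0578 -0.0604]
```

```bash
sed -i 's/radians(19.0)/radians(19.5)/' h.py; python3 - <<'E'
from h import *
D=np.array([.5381,.1681,.0715])
print(a,yb,xb)
delta(D-.018*a,frame(yb,-a))
E
```

```text
[-0.21456691  0.60591827  0.76604444] [0.94264149 0.33380686 0.        ] [ 0.33380686 -0.94264149  0.        ]
turn [-0.08  0.08  0.39] shift [  29.5  -85.  -104.9]
```

Request:
jog_arm --deltas '[0, 0, 0.4, 8, -23, -28, 1, 0, 0, 0.4, 16, -46, -56, 1, 0, 0, 0.4, 22, -64, -79, 1, 0, 0, 0.4, 26, -76, -94, 1, 0, 0, 0.4, 29.5, -85, -105, 1, 0, 0, 0.4, 29.5, -85, -105, 1]' --grip_force 40

```text
clock: 2.0
position: [0.5418, 0.1558, 0.0566]
ee_rot: [0.279, 0.543, 0.767, -0.198]
contact_force: [0.3, 0.2, -0.5]
width: 0.0854
gripper_force: 0.0
```

```bash
python3 - <<'E'
from h import *
D=np.array([.5381,.1681,.0715])
s=manip.get_state();print(s["contact_force"])
delta(D-.018*a,frame(yb,-a))
E
```

```text
[ 0.2617647   0.24848079 -0.46252217]
turn [ 0.03 -0.03  0.05] shift [0.2 1.4 1.1]
```

Request:
jog_arm --deltas '[0, 0, 0, 0, 1, 1, 0, 0, 0, 0, 0, 1, 1, 0, 0, 0, 0, 0, 1, 1, 0, 0, 0, 0, 0, 1, 1, 0, 0, 0, 0, 0, 1, 1, 0, 0, 0, 0, 0, 1, 1, 0, 0, 0, 0, 0, 1, 1, 0, 0, 0, 0, 0, 1, 1, 0]' --grip_force 50

```text
clock: 2.8
position: [0.5428, 0.1581, 0.0593]
ee_rot: [0.28, 0.543, 0.767, -0.196]
contact_force: [-2.5, 3.7, 5.9]
width: 0.0272
gripper_force: 48.8
```

Request:
jog_arm --deltas '[0, 0, 0, -1, 3, 3.8, 0, 0, 0, 0, -2.1, 6.1, 7.7, 0, 0, 0, 0, -3.2, 9.1, 11.5, 0, 0, 0, 0, -3.2, 9.1, 11.5, 0, 0, 0, 0, -3.2, 9.1, 11.5, 0]'

```text
clock: 3.3
position: [0.5396, 0.1659, 0.0693]
ee_rot: [0.28, 0.543, 0.767, -0.197]
contact_force: [4.0, -4.5, -7.5]
width: 0.0267
gripper_force: 49.8
```

```bash
python3 - <<'E'
from h import *
s=manip.get_state();print(s["contact_force"],s["contact_force"]@a,s["width"],(s["position"]-np.array([.5428,.1581,.0593]))@a)
c=imaging.calibration("wrist");im=imaging.get_image("wrist");cv2.imwrite("pics/w2.png",im[100:380,160:480])
E
```

```text
[ 4.02290867 -4.52697497 -7.49109325] -9.344670297698668 0.026746807994837793 0.013104743533695874
```

View pics/w2.png

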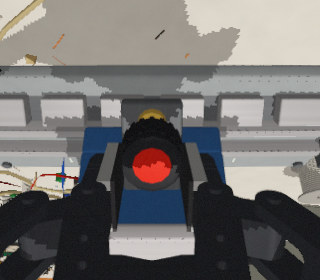

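The knob is gripped (red dot at (152,168) in the crop), about 13 mm out, and the spring pulls at about 9 N. Next I'll slide the carriage 40 mm toward the green tag (−y).

Request:
jog_arm --deltas '[0, 0, 0, -3, -1.1, 0, 0, 0, 0, 0, -8, -2.8, 0, 0, 0, 0, 0, -13, -4.6, 0, 0, 0, 0, 0, -18, -6.4, 0, 0, 0, 0, 0, -23, -8.1, 0, 0, 0, 0, 0, -28, -9.9, 0, 0, 0, 0, 0, -33, -11.7, 0, 0, 0, 0, 0, -36, -12.7, 0, 0, 0, 0, 0, -37.7, -13.3, 0, 0, 0, 0, 0, -37.7, -13.3, 0, 0, 0, 0, 0, -37.7, -13.3, 0, 0]'

```text
clock: 4.45
position: [0.5013, 0.1523, 0.0693]
ee_rot: [0.279, 0.543, 0.767, -0.198]
contact_force: [3.1, -5.0, -7.1]
width: 0.027
gripper_force: 49.8
```

```bash
python3 - <<'E'
from h import *
s=manip.get_state();d=s["position"]-np.array([.5396,.1659,.0693]);print(s["contact_force"]@np.stack([xb,yb,zb,a],1),s["width"],(d@np.stack([xb,yb,zb,a],1)*1e3).round(2))
E
```

```text
[ 5.77890916  1.27171718 -7.14324692 -9.18665581] 0.02697162740828909 [ 7.000e-02 -4.065e+01 -4.000e-02 -8.000e-02]
```

Request:
jog_arm --deltas '[0, 0, 0, 1.2, -1.6, -2.3, 0, 0, 0, 0, 1.8, -3.5, -4.6, 0, 0, 0, 0, 2.5, -5.3, -6.9, 0, 0, 0, 0, 3.1, -7.1, -9.2, 0, 0, 0, 0, 3.5, -8.3, -10.7, 0, 0, 0, 0, 3.5, -8.3, -10.7, 0, 0, 0, 0, 3.5, -8.3, -10.7, 0]'

```text
clock: 5.15
position: [0.505, 0.1448, 0.0594]
ee_rot: [0.28, 0.543, 0.767, -0.197]
contact_force: [-1.2, -2.8, -1.9]
width: 0.0271
gripper_force: 50.5
```

```bash
python3 - <<'E'
from h import *
s=manip.get_state();d=s["position"]-np.array([.5428,.1581,.0593]);print(s["contact_force"]@np.stack([xb,yb,zb,a],1),s["width"],(d@np.stack([xb,yb,zb,a],1)*1e3).round(2))
E
```

```text
[ 2.25862616 -2.0475307  -1.9428956  -2.94016129] 0.027138656573699824 [ -0.1  -40.04   0.11   0.15]
```

Request:
jog_arm --deltas '[0, 0, 0, 0, 0, 0, 1, 0, 0, 0, 0, 0, 0, 1, 0, 0, 0, 0, 0, 0, 1, 0, 0, 0, 0, 0, 0, 1, 0, 0, 0, 0, 0, 0, 1, 0, 0, 0, 0, 0, 0, 1, 0, 0, 0, -6, 18, 23, 1, 0, 0, 0, -15, 42, 54, 1, 0, 0, 0, -24, 67, 84, 1, 0, 0, 0, -30, 85, 107, 1, 0, 0, 0, -30, 85, 107, 1]'

```text
clock: 6.25
position: [0.4766, 0.233, 0.1691]
ee_rot: [0.281, 0.543, 0.767, -0.193]
contact_force: [0.3, -0.3, 0.6]
width: 0.0856
gripper_force: 0.0
```

```bash
python3 - <<'E'
from h import *
s=manip.get_state();print(s["contact_force"],s["clock"])
cs=imaging.calibration("side");ims=imaging.get_image("side");c=imaging.calibration("wrist");im=imaging.get_image("wrist");cv2.imwrite("pics/w3.png",im);cv2.imwrite("pics/s3.png",ims)
def red(im,box,t=110):
    b,g,r=[im[...,i].astype(int) for i in range(3)];m=(r>t)&(g<100)&(b<100)
    k=np.zeros(m.shape,bool);x0,y0,x1,y1=box;k[y0:y1,x0:x1]=m[y0:y1,x0:x1];return max(blobs(k,8),key=lambda t:t[0])
p=proj(c,[[.5004,.1547,.0715]])[0];q=proj(cs,[[.5004,.1547,.0715]])[0];print(p,q)
d=red(im,tuple((np.r_[p-25,p+25]).astype(int)),150);print(d)
try:
  e=red(ims,tuple((np.r_[q-8,q+8]).astype(int)));print(e)
  D,er=tri((c,d[1]),(cs,e[1]));print(D,er,((D-[.5381,.1681,.0715])@np.stack([xb,yb,zb,a],1)*1e3).round(1))
except ValueError: print("hidden")
E
```

```text
[ 0.29101226 -0.34909434  0.55507046] 6.25
[309.0609239  187.16612823] [350.23323561 263.18754267]
(np.int32(330), array([309.2, 186.9]), array([299, 177,  21,  21], dtype=int32))
hidden
```

View pics/w3.png

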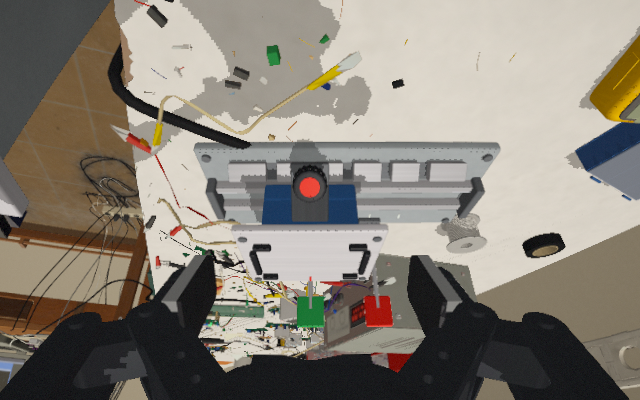

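The dot is at (309,187), within 0.3 px of the spot predicted for fully in and 40 mm along, abreast of the green tag. The carriage is locked, so the board is next.

```bash
python3 - <<'E'
from h import *
delta(np.array([.44,-.36,.25]),frame(xb,-zb))
E
```

```text
turn [ 39.97 -18.95 -85.95] shift [ -35.  -589.8   83.9]
```

Request:
jog_arm --deltas '[0, 0, 0, -40, 0, 50, 1, 0, 0, 0, -80, -20, 90, 1, 40, -19, -86, -60, -590, 94, 1, 40, -19, -86, -60, -590, 94, 1, 40, -19, -86, -60, -590, 94, 1, 40, -19, -86, -60, -590, 94, 1, 40, -19, -86, -60, -590, 94, 1, 40, -19, -86, -60, -590, 94, 1, 40, -19, -86, -60, -590, 94, 1, 40, -19, -86, -35, -590, 84, 1, 40, -19, -86, -35, -590, 84, 1, 40, -19, -86, -35, -590, 84, 1, 40, -19, -86, -35, -590, 84, 1, 40, -19, -86, -35, -590, 84, 1, 40, -19, -86, -35, -590, 84, 1, 40, -19, -86, -35, -590, 84, 1, 40, -19, -86, -35, -590, 84, 1]'

```text
clock: 8.05
position: [0.4392, -0.3589, 0.2491]
ee_rot: [-0.002, 0.986, 0.169, -0.001]
contact_force: [-0.1, 0.6, -0.7]
width: 0.0855
gripper_force: 0.0
```

```bash
python3 - <<'E'
from h import *
s=manip.get_state();print(s["qpos"].round(2));delta(np.array([.44,-.36,.25]),frame(xb,-zb))
c=imaging.calibration("wrist");im=imaging.get_image("wrist");cv2.imwrite("pics/w4.png",im)
np.savez("w4.npz",**{k:np.array(v) for k,v in c.items()})
E
```

```text
[-0.81  0.25  1.47  0.    1.42  0.42]
turn [-0.18 -0.11  0.06] shift [ 0.8 -1.1  0.9]
```

View pics/w4.png

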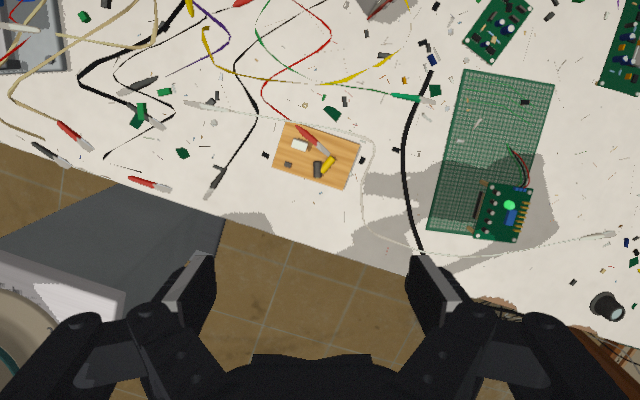

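Board at about (316,156), with corners near (285,121), (361,141), (345,190) and (272,167). Its length runs roughly along the image rows. I'll fit it precisely.

```bash
python3 - <<'E'
from h import *
c=dict(np.load("w4.npz"));im=cv2.imread("pics/w4.png");h=cv2.cvtColor(im,cv2.COLOR_BGR2HSV)
m=((h[...,0]>7)&(h[...,0]<24)&(h[...,1]>80)&(h[...,2]>130)).astype(np.uint8);k=np.zeros_like(m);k[110:200,260:372]=m[110:200,260:372]
k=cv2.morphologyEx(k,cv2.MORPH_OPEN,np.ones((3,3)))
n,l,s,_=cv2.connectedComponentsWithStats(k);i=1+np.argmax(s[1:,4]);
pts=np.argwhere(k>0)[:,::-1].astype(float)
P=onplane(c,pts,.009)[:,:2]
(ct,sz,an)=cv2.minAreaRect((P*1000).astype(np.float32));print(ct,sz,an)
bx=cv2.boxPoints((ct,sz,an));print(bx)
o,d=rays(c,[[285,121],[361,141],[345,190],[272,167]]);C=onplane(c,[[285,121],[361,141],[345,190],[272,167]],.009);print(C.round(4),C.mean(0))
E
```

```text
(447.2842102050781, -359.4638671875) (59.68315124511719, 91.68370056152344) 0.5498261451721191
[[ 417.0041  -313.9105 ]
 [ 417.8839  -405.59   ]
 [ 477.56433 -405.01724]
 [ 476.6845  -313.33774]]
[[ 0.4735 -0.3131  0.009 ]
 [ 0.4815 -0.4049  0.009 ]
 [ 0.4191 -0.4087  0.009 ]
 [ 0.4166 -0.3153  0.009 ]] [ 0.44768967 -0.36050866  0.009     ]
```

```bash
python3 - <<'E'
from h import *
t=np.radians(.55);delta(np.array([.4473,-.3595,.05]),frame(np.array([np.cos(t),np.sin(t),0]),-zb))
E
```

```text
turn [-7.000e-02 -1.400e-01  7.107e+01] shift [   7.7   -0.8 -199.6]
```

Request:
jog_arm --deltas '[0, 0, 71, 8, -1, -60, 0.85, 0, 0, 71, 8, -1, -80, 0.85, 0, 0, 71, 8, -1, -100, 0.85, 0, 0, 71, 8, -1, -120, 0.85, 0, 0, 71, 8, -1, -130, 0.85, 0, 0, 71, 8, -1, -140, 0.85, 0, 0, 71, 8, -1, -150, 0.85, 0, 0, 71, 8, -1, -160, 0.85, 0, 0, 71, 8, -1, -160, 0.85, 0, 0, 71, 8, -1, -180, 0.85, 0, 0, 71, 8, -1, -199, 0.85, 0, 0, 71, 8, -1, -199, 0.85, 0, 0, 71, 8, -1, -199, 0.85]'

```text
clock: 9.4
position: [0.4485, -0.3601, 0.0517]
ee_rot: [-0.0, 0.704, 0.71, -0.0]
contact_force: [0.5, 0.5, 1.0]
width: 0.0728
gripper_force: 0.0
```

```bash
python3 - <<'E'
from h import *
t=np.radians(.55);delta(np.array([.4473,-.3595,.013]),frame(np.array([np.cos(t),np.sin(t),0]),-zb))
im=imaging.get_image("wrist");cv2.imwrite("pics/w5.png",im[60:400,100:540])
E
```

```text
turn [-0.03 -0.04  0.02] shift [ -1.2   0.6 -38.7]
```

View pics/w5.png

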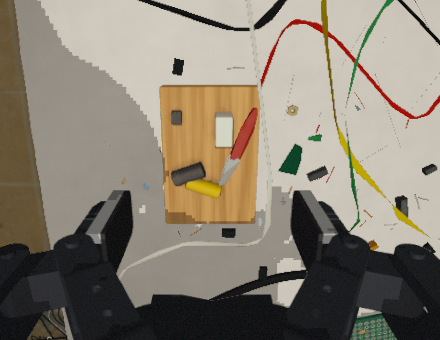

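The board spans x 160–258 in the crop and sits centred between the fingers (130/295). I'll descend gently.

Request:
jog_arm --deltas '[0, 0, 0, -1, 0.5, -15, 0.85, 0, 0, 0, -1, 0.5, -28, 0.85, 0, 0, 0, -1, 0.5, -35, 0.85, 0, 0, 0, -1, 0.5, -39, 0.85, 0, 0, 0, -1, 0.5, -39, 0.85, 0, 0, 0, -1, 0.5, -39, 0.85]'

```text
clock: 10.05
position: [0.4474, -0.361, 0.0125]
ee_rot: [-0.0, 0.705, 0.71, -0.0]
contact_force: [-0.3, -0.5, 0.2]
width: 0.0729
gripper_force: 0.0
```

Request:
jog_arm --deltas '[0, 0, 0, 0, 1, -2, 0.8, 0, 0, 0, 0, 1, -4, 0.75, 0, 0, 0, 0, 1, -4, 0.75, 0, 0, 0, 0, 1, -4, 0.75]'

```text
clock: 10.45
position: [0.4472, -0.3598, 0.0082]
ee_rot: [-0.0, 0.704, 0.71, -0.0]
contact_force: [0.1, 0.0, 0.5]
width: 0.0642
gripper_force: 0.0
```

Request:
jog_arm --deltas '[0, 0, 0, 0, 0, -1, 0.75, 0, 0, 0, 0, 0, -2, 0.75, 0, 0, 0, 0, 0, -2, 0.75]'

```text
clock: 10.75
position: [0.4471, -0.3597, 0.0061]
ee_rot: [-0.0, 0.705, 0.71, -0.0]
contact_force: [0.1, -0.3, -0.2]
width: 0.0639
gripper_force: 0.0
```

Request:
jog_arm --deltas '[0, 0, 0, 0, 0, 0, 0, 0, 0, 0, 0, 0, 0, 0, 0, 0, 0, 0, 0, 0, 0, 0, 0, 0, 0, 0, 0, 0, 0, 0, 0, 0, 0, 0, 0]' --grip_force 50

```text
clock: 11.25
position: [0.4472, -0.3598, 0.0063]
ee_rot: [-0.0, 0.704, 0.71, -0.0]
contact_force: [-0.2, -0.1, 0.2]
width: 0.0
gripper_force: 0.0
```

```bash
python3 - <<'E'
from h import *
a1=imaging.get_image("wrist")[60:400,100:540];b1=imaging.get_image("scene")[250:350,280:410]
b1=cv2.resize(b1,(440,338));cv2.imwrite("pics/m6.png",np.vstack([a1[:262],b1]))
s=manip.get_state();print(s["width"],s["contact_force"],s["gripper_force"])
E
```

```text
-0.00014614132049245253 [-0.37344454 -0.5238727  -0.20914508] 0.0
```

View pics/m6.png

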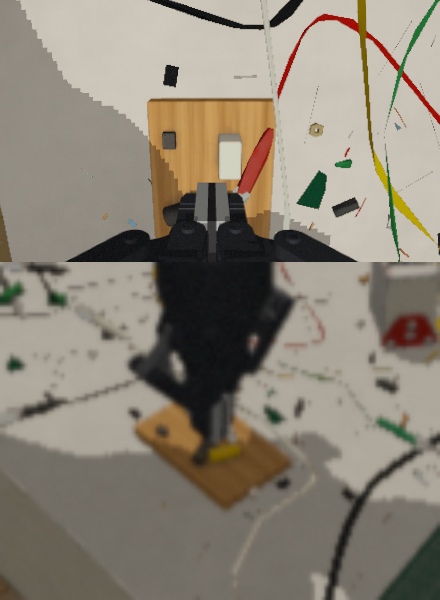

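The fingers shut on top of the board between its parts, and the board did not move. So the fingertips sit about 20 mm higher than I assumed. I'll raise, reopen, and descend further with force checks.

Request:
jog_arm --deltas '[0, 0, 0, 0, 0, 15, 0, 0, 0, 0, 0, 0, 35, 0, 0, 0, 0, 0, 0, 35, 0.85, 0, 0, 0, 0, 0, 35, 0.85, 0, 0, 0, 0, 0, 35, 0.85, 0, 0, 0, 0, 0, 35, 0.85, 0, 0, 0, 0, 0, 35, 0.85, 0, 0, 0, 0, 0, 35, 0.85]'

```text
clock: 12.15
position: [0.447, -0.3596, 0.0407]
ee_rot: [-0.001, 0.705, 0.71, -0.0]
contact_force: [-0.1, 0.7, -0.5]
width: 0.0725
gripper_force: 0.0
```

```bash
python3 - <<'E'
from h import *
c=imaging.calibration("wrist");im=imaging.get_image("wrist");h=cv2.cvtColor(im,cv2.COLOR_BGR2HSV)
m=((h[...,0]>7)&(h[...,0]<24)&(h[...,1]>80)&(h[...,2]>120)).astype(np.uint8);q=proj(c,[[.4473,-.3595,.009]])[0];print(q)
k=np.zeros_like(m);k[int(q[1]-80):int(q[1]+90),250:370]=m[int(q[1]-80):int(q[1]+90),250:370]
k=cv2.morphologyEx(k,cv2.MORPH_OPEN,np.ones((5,5)))
P=onplane(c,np.argwhere(k>0)[:,::-1],.009)[:,:2]
print(cv2.minAreaRect((P*1000).astype(np.float32)));print(manip.get_state()["position"],manip.get_state()["width"])
E
```

```text
[313.3694216  227.04064529]
((446.4728698730469, -359.142578125), (59.6318244934082, 91.57746124267578), 0.5147680044174194)
[ 0.44705685 -0.35968044  0.04086505] 0.07239663985314954
```

Request:
jog_arm --deltas '[0, 0, 0, -0.5, 0.5, -15, 0.8, 0, 0, 0, -0.5, 0.5, -30, 0.8, 0, 0, 0, -0.5, 0.5, -40, 0.8, 0, 0, 0, -0.5, 0.5, -45, 0.8, 0, 0, 0, -0.5, 0.5, -47, 0.8, 0, 0, 0, -0.5, 0.5, -47, 0.8]'

```text
clock: 12.8
position: [0.4468, -0.3594, -0.0058]
ee_rot: [-0.0, 0.704, 0.71, -0.0]
contact_force: [0.2, -0.4, -0.7]
width: 0.068
gripper_force: 0.0
```

Request:
jog_arm --deltas '[0, 0, 0, 0, 0, -2, 0.76, 0, 0, 0, 0, 0, -4, 0.76, 0, 0, 0, 0, 0, -4, 0.76]'

```text
clock: 13.1
position: [0.4467, -0.3593, -0.0097]
ee_rot: [-0.0, 0.705, 0.71, -0.0]
contact_force: [0.5, -0.1, 0.3]
width: 0.0643
gripper_force: 0.0
```

Request:
jog_arm --deltas '[0, 0, 0, 0, 0, -2, 0.76, 0, 0, 0, 0, 0, -4, 0.76, 0, 0, 0, 0, 0, -4, 0.76]'

```text
clock: 13.4
position: [0.4465, -0.3591, -0.0141]
ee_rot: [-0.001, 0.704, 0.71, -0.0]
contact_force: [0.6, -0.4, -0.7]
width: 0.065
gripper_force: 0.0
```

Request:
jog_arm --deltas '[0, 0, 0, 0, 0, -1.5, 0.76, 0, 0, 0, 0, 0, -3, 0.76, 0, 0, 0, 0, 0, -3, 0.76]'

```text
clock: 13.7
position: [0.4468, -0.3594, -0.0161]
ee_rot: [-0.0, 0.704, 0.71, -0.0]
contact_force: [-2.3, 1.2, 4.6]
width: 0.0649
gripper_force: 2.3
```

Bench contact came at TCP z ≈ −0.0155. I'll raise about 3.5 mm and close.

Request:
jog_arm --deltas '[0, 0, 0, 0, 0, 4, 0.76, 0, 0, 0, 0, 0, 4, 0.76, 0, 0, 0, 0, 0, 4, 0.5, 0, 0, 0, 0, 0, 4, 0.5, 0, 0, 0, 0, 0, 4, 0.5, 0, 0, 0, 0, 0, 4, 0.5]' --grip_force 40

```text
clock: 14.3
position: [0.447, -0.3595, -0.0122]
ee_rot: [0.0, 0.705, 0.71, -0.0]
contact_force: [-0.7, 0.7, 5.9]
width: 0.0586
gripper_force: 42.6
```

Request:
jog_arm --deltas '[0, 0, 0, 0, 0, 5, 0.5, 0, 0, 0, 0, 0, 20, 0.5, 0, 0, 0, 0, 0, 60, 0.5, 0, 0, 0, 0, 0, 110, 0.5, 0, 0, 0, 0, 0, 160, 0.5, 0, 0, 0, 0, 0, 210, 0.5, 0, 0, 0, 0, 0, 240, 0.5, 0, 0, 0, 0, 0, 240, 0.5]'

```text
clock: 15.1
position: [0.4487, -0.3613, 0.2328]
ee_rot: [0.005, 0.704, 0.71, -0.0]
contact_force: [0.7, 0.4, -0.6]
width: 0.0585
gripper_force: 43.4
```

```bash
python3 - <<'E'
from h import *
s=manip.get_state();print(s["width"],s["contact_force"],s["position"])
c=imaging.calibration("side");im=imaging.get_image("side");w=imaging.get_image("wrist");cv2.imwrite("pics/s7.png",im)
N=np.array([.5225,.0922,.112])
L=[N+.052*yb+.003*zb,N-.052*yb+.003*zb]+[N+sx*.036*xb+sy*.041*yb+.003*zb for sx in(-1,1) for sy in(-1,1)]
exp=proj(c,L);print(exp.round(1).tolist())
q=proj(c,[N])[0].astype(int);x0,y0=q-[40,30];g=im[y0:y0+60,x0:x0+80].max(2);
for ar,ce,bx in blobs(g<75,4):
    p=ce+[x0,y0];P=onplane(c,[p],.116)[0];print(ar,p.round(1),((P-N)@np.stack([xb,yb],1)*1e3).round(1))
A=cv2.resize(im[y0-15:y0+70,x0-15:x0+100],None,fx=4,fy=4)[:340,:440];cv2.imwrite("pics/m7.png",np.vstack([A,w[120:370,100:540]]))
E
```

```text
0.05854697775327686 [ 0.74806197  0.43273812 -0.57875379] [ 0.44870076 -0.36130179  0.23276842]
[[324.6, 233.1], [366.3, 228.6], [365.3, 239.5], [331.4, 243.2], [358.8, 219.2], [326.7, 222.5]]
7 [354.7 201.4] [104.  -44.8]
38 [376.3 202.7] [  90.3 -100.1]
5 [347.6 214.6] [ 55.9 -16.1]
13 [359.5 219.4] [ 33.8 -42.3]
16 [326.2 222.9] [33.7 42.7]
34 [366.4 229.1] [ -2.7 -51.5]
32 [324.6 233.4] [-2.2 52.3]
13 [310.3 236.8] [-8.4 88.1]
33 [382.1 244.4] [-58.2 -76.2]
16 [365.2 239.9] [-38.  -40.2]
16 [331.  243.5] [-37.6  42.4]
260 [345.7 255.7] [-80.3  15.3]
13 [361.7 259.1] [-95.7 -18.7]
```

View pics/m7.png

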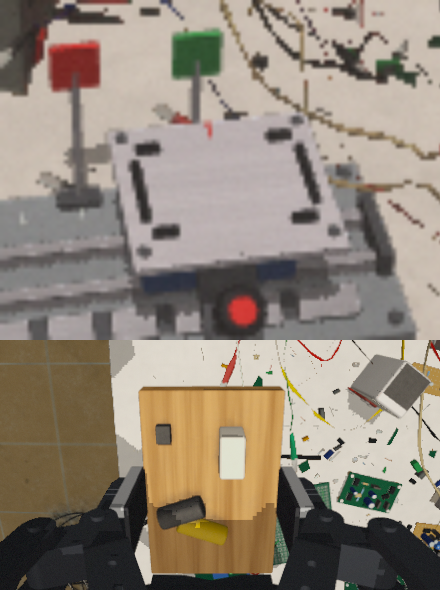

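The crops show an empty deck with six lips, the carriage beside the green tag, and the board gripped level. I'll carry it over the nest.

```bash
python3 - <<'E'
from h import *
delta(np.array([.5225,.0934,.235]),frame(xb,-zb))
E
```

```text
turn [-2.000e-02 -1.000e-02 -7.092e+01] shift [ 76.  452.5   7.7]
```

Request:
jog_arm --deltas '[0, 0, -3, 3, 18, 8, 0.5, 0, 0, -8, 9, 52, 8, 0.5, 0, 0, -14, 15, 90, 8, 0.5, 0, 0, -21, 22, 130, 8, 0.5, 0, 0, -28, 29, 170, 8, 0.5, 0, 0, -34, 36, 210, 8, 0.5, 0, 0, -41, 43, 250, 8, 0.5, 0, 0, -47, 50, 290, 8, 0.5, 0, 0, -53, 57, 330, 8, 0.5, 0, 0, -59, 64, 370, 8, 0.5, 0, 0, -65, 69, 405, 8, 0.5, 0, 0, -69, 73, 432, 8, 0.5, 0, 0, -71, 76, 448, 8, 0.5, 0, 0, -71, 76, 452.5, 8, 0.5, 0, 0, -71, 76, 452.5, 8, 0.5, 0, 0, -71, 76, 452.5, 8, 0.5, 0, 0, -71, 76, 452.5, 8, 0.5]'

```text
clock: 16.9
position: [0.5224, 0.0921, 0.2348]
ee_rot: [-0.0, 0.986, 0.168, -0.0]
contact_force: [0.1, -0.3, -1.1]
width: 0.0587
gripper_force: 43.4
```

```bash
python3 - <<'E'
from h import *
print(manip.get_state()["width"])
delta(np.array([.5225,.0934,.130]),frame(xb,-zb))
E
```

```text
0.05871591731561054
turn [-0.01 -0.05  0.13] shift [ 1.000e-01  1.300e+00 -1.048e+02]
```

Request:
jog_arm --deltas '[0, 0, 0, 0, 1.3, -40, 0.5, 0, 0, 0, 0, 1.3, -80, 0.5, 0, 0, 0, 0, 1.3, -100, 0.5, 0, 0, 0, 0, 1.3, -105, 0.5, 0, 0, 0, 0, 1.3, -105, 0.5, 0, 0, 0, 0, 1.3, -105, 0.5]'

```text
clock: 17.5
position: [0.5239, 0.0942, 0.1316]
ee_rot: [-0.0, 0.986, 0.168, 0.002]
contact_force: [0.3, 0.6, -0.2]
width: 0.0585
gripper_force: 43.3
```

```bash
python3 - <<'E'
from h import *
s=manip.get_state();p=s["position"];print(p,s["contact_force"].round(1))
B=np.stack([xb,yb],1)
c=imaging.calibration("side");im=imaging.get_image("side");cw=imaging.calibration("wrist");w=imaging.get_image("wrist");cv2.imwrite("pics/s8.png",im);cv2.imwrite("pics/w8.png",w)
zt=p[2]+.0122+.009
for cal,I,nm in((c,im,"side"),(cw,w,"wrist")):
    h=cv2.cvtColor(I,cv2.COLOR_BGR2HSV);m=((h[...,0]>7)&(h[...,0]<24)&(h[...,1]>80)&(h[...,2]>100)).astype(np.uint8)
    ex=proj(cal,[np.r_[p[:2],zt]+sx*.03*xb+sy*.046*yb for sx,sy in((-1,-1),(-1,1),(1,1),(1,-1))]);print(nm,ex.round(1).tolist())
    x0,y0=(ex.min(0)-8).astype(int);x1,y1=(ex.max(0)+8).astype(int);k=np.zeros_like(m);k[max(y0,0):y1,x0:x1]=m[max(y0,0):y1,x0:x1]
    q=np.argwhere(k>0)[:,::-1];P=onplane(cal,q,zt)-np.r_[p[:2],zt];u=P@np.stack([xb,yb],1)*1e3
    print(len(q),"x",np.percentile(u[:,0],[1,99]).round(1),"y",np.percentile(u[:,1],[1,99]).round(1),cv2.minAreaRect((P[:,:2]*1000).astype(np.float32)))
# lips still seen
N=np.array([.5225,.0922,.115]);q=proj(c,[N])[0].astype(int);x0,y0=q-[40,30];g=im[y0:y0+60,x0:x0+80].max(2)
for ar,ce,bx in blobs(g<75,4):
    u=ce+[x0,y0];print(ar,u.round(1),((onplane(c,[u],.116)[0]-N)@B*1e3).round(1))
E
```

```text
[0.52394793 0.09418028 0.13160736] [ 0.3  0.6 -0.2]
side [[367.1, 226.7], [328.3, 230.8], [324.4, 213.6], [361.5, 209.8]]
438 x [-41.   40.8] y [-65.2  44.3] ((-8.966632843017578, -15.12860107421875), (116.3189697265625, 110.41742706298828), 12.855688095092773)
wrist [[251.3, 352.8], [238.2, 168.3], [386.1, 168.0], [373.3, 352.5]]
21692 x [-29.5  28.8] y [-44.8  46.1] ((-0.6563949584960938, 2.2220077514648438), (93.45510864257812, 63.672637939453125), 19.44070816040039)
470 [348.  213.2] [ 61.  -18.1]
45 [376.6 202.5] [  91.  -101.1]
10 [325.1 222.8] [34.5 45.4]
33 [324.7 233.6] [-2.9 52.1]
5 [335.8 226.6] [17.1 21.3]
16 [367.6 232.9] [-15.9 -51.3]
13 [310.3 236.8] [-8.4 88.1]
32 [382.1 244.6] [-58.8 -76. ]
16 [365.2 239.9] [-38.  -40.2]
16 [331.  243.5] [-37.6  42.4]
239 [345.7 255.5] [-79.7  15.2]
5 [370.4 253.6] [-82.3 -42.1]
7 [361.7 258.6] [-94.2 -19. ]
```

```bash
python3 - <<'E'
from h import *
im=cv2.imread("pics/s8.png");c=imaging.calibration("side");p=np.array([.5239,.0942,.1312])
h=cv2.cvtColor(im,cv2.COLOR_BGR2HSV)
m=((h[...,0]>7)&(h[...,0]<24)&(h[...,1]>70)&(h[...,2]>60)).astype(np.uint8)
for y in range(206,242): print(y,"".join("#" if v else "." for v in m[y,318:376]))
zb_=p[2]+.0122
print(proj(c,[np.r_[p[:2],zb_]-.03*xb+s*.046*yb for s in(-1,1)]).round(1).tolist())
E
```

```text
206 ................................................#.........
207 ................................................#.........
208 ................................................#.........
209 ................................................#.........
210 ..........................................##....#.........
211 .........................................####...#.........
212 .......................##................######.#.........
213 ..............#.#..##.####...............#####.##.........
214 ........#######.......####...............#####..###.......
215 ........#######.......####..............######...####.....
216 .......########........###..............#######.....###...
217 ........#######.......####..............#######.......####
218 ........#######........###..............#######.........##
219 ........#######.......####..............########..........
220 ........##################..............########..........
221 ........###################.............########..........
222 .........#################..............########..........
223 .........################
[... 500 characters left out ...]
######...........................####
232 ...........############.................................##
233 ...........###............................................
234 ..........................................................
235 ..........................................................
236 ..........................................................
237 ..........................................................
238 ..........................................................
239 ..........................................................
240 ..........................................................
241 ..........................................................
[[366.9, 229.6], [328.3, 233.7]]
```

```bash
python3 - <<'E'
from h import *
delta(np.array([.5221,.0931,.0998]),frame(xb,-zb))
E
```

```text
turn [-0.05  0.2   0.09] shift [ -1.9  -1.3 -32.1]
```

Request:
jog_arm --deltas '[0, 0, 0, -1.5, -1, -8, 0.5, 0, 0, 0, -1.5, -1, -16, 0.5, 0, 0, 0, -1.5, -1, -22, 0.5, 0, 0, 0, -1.5, -1, -22, 0.5, 0, 0, 0, -1.5, -1, -22, 0.5, 0, 0, 0, -1.5, -1, -22, 0.5]'

```text
clock: 18.2
position: [0.5214, 0.0936, 0.1083]
ee_rot: [-0.0, 0.986, 0.169, 0.0]
contact_force: [-0.3, 0.2, -0.8]
width: 0.0584
gripper_force: 43.4
```

```bash
python3 - <<'E'
from h import *
print(manip.get_state()["contact_force"]);delta(np.array([.5221,.0931,.0998]),frame(xb,-zb))
E
```

```text
[-0.27524147  0.19153006 -0.78420322]
turn [-0.04  0.03  0.07] shift [ 0.7 -0.5 -8.5]
```

Now a slow descent into the nest.

Request:
jog_arm --deltas '[0, 0, 0, 0.7, -0.5, -2, 0.5, 0, 0, 0, 0.7, -0.5, -4, 0.5, 0, 0, 0, 0.7, -0.5, -6, 0.5, 0, 0, 0, 0.7, -0.5, -6, 0.5, 0, 0, 0, 0.7, -0.5, -6, 0.5]'

```text
clock: 18.7
position: [0.5218, 0.093, 0.1021]
ee_rot: [-0.0, 0.986, 0.169, 0.0]
contact_force: [-0.2, 0.8, -1.1]
width: 0.0589
gripper_force: 43.4
```

Request:
jog_arm --deltas '[0, 0, 0, 0, 0, -1, 0.5, 0, 0, 0, 0, 0, -2, 0.5, 0, 0, 0, 0, 0, -2.5, 0.5, 0, 0, 0, 0, 0, -2.5, 0.5, 0, 0, 0, 0, 0, -2.5, 0.5]'

```text
clock: 19.2
position: [0.5218, 0.093, 0.0998]
ee_rot: [-0.0, 0.986, 0.169, 0.0]
contact_force: [-0.7, -0.8, 0.9]
width: 0.0588
gripper_force: 43.5
```

Request:
jog_arm --deltas '[0, 0, 0, 0, 0, -0.7, 0.5, 0, 0, 0, 0, 0, -1.4, 0.5, 0, 0, 0, 0, 0, -1.4, 0.5]'

```text
clock: 19.5
position: [0.5223, 0.0931, 0.0998]
ee_rot: [-0.0, 0.986, 0.169, 0.001]
contact_force: [-2.4, 0.7, 9.5]
width: 0.0586
gripper_force: 44.3
```

Seated at the expected height with 9.5 N of contact. I'll ease off, open and lift away.

Request:
jog_arm --deltas '[0, 0, 0, 0, 0, 1, 0.5, 0, 0, 0, 0, 0, 1, 0.72, 0, 0, 0, 0, 0, 1, 0.78, 0, 0, 0, 0, 0, 1, 0.85, 0, 0, 0, 0, 0, 1, 0.85, 0, 0, 0, 0, 0, 6, 0.85, 0, 0, 0, 0, 0, 20, 0.85, 0, 0, 0, 0, 0, 50, 0.85, 0, 0, 0, 0, 0, 90, 0.85, 0, 0, 0, 0, 0, 130, 0.85, 0, 0, 0, 0, 0, 150, 0.85, 0, 0, 0, 0, 0, 150, 0.85, 0, 0, 0, 0, 0, 150, 0.85]'

```text
clock: 20.8
position: [0.5216, 0.093, 0.2483]
ee_rot: [-0.0, 0.986, 0.169, 0.0]
contact_force: [0.3, -0.6, -0.6]
width: 0.0725
gripper_force: 0.0
```

```bash
python3 - <<'E'
from h import *
s=manip.get_state();print(s["clock"],s["contact_force"],s["width"])
c=imaging.calibration("wrist");w=imaging.get_image("wrist");cs=imaging.calibration("side");im=imaging.get_image("side");cv2.imwrite("pics/w9.png",w)
N=np.array([.5224,.0934,.121]);B=np.stack([xb,yb],1)
h=cv2.cvtColor(w,cv2.COLOR_BGR2HSV);m=((h[...,0]>7)&(h[...,0]<24)&(h[...,1]>80)&(h[...,2]>100)).astype(np.uint8)
ex=proj(c,[N+sx*.037*xb+sy*.053*yb for sx,sy in((-1,-1),(-1,1),(1,1),(1,-1))])
k=np.zeros_like(m);cv2.fillConvexPoly(k,ex.astype(int),1);k&=m;k=cv2.morphologyEx(k,cv2.MORPH_OPEN,np.ones((5,5)))
P=onplane(c,np.argwhere(k>0)[:,::-1],.121)-N;u=P@B*1e3
print("x",np.percentile(u[:,0],[.5,99.5]).round(1),"y",np.percentile(u[:,1],[.5,99.5]).round(1),cv2.minAreaRect((P[:,:2]*1000).astype(np.float32)))
# black lips in wrist view
m=np.zeros(w.shape[:2],np.uint8);ex=proj(c,[N+sx*.055*xb+sy*.06*yb for sx,sy in((-1,-1),(-1,1),(1,1),(1,-1))]);cv2.fillConvexPoly(m,ex.astype(int),1)
for ar,ce,_ in blobs((w.max(2)<60)&(m>0),30): print("lip",ar,((onplane(c,[ce],.115)[0]-N)@B*1e3).round(1))
b,g,r=[im[...,i].astype(int) for i in range(3)]
kk=(r>110)&(g<100)&(b<100);print([(t[0],t[1]) for t in blobs(kk,20) if abs(t[1][0]-350)<12 and abs(t[1][1]-263)<12],proj(cs,[[.5004,.1547,.0715]]))
E
```

```text
20.8 [ 0.34950559 -0.64166056 -0.58147086] 0.07249365937370027
x [-29.5  29.6] y [-46.6  45.2] ((-0.6261444091796875, -0.274749755859375), (91.88721466064453, 59.60490036010742), 19.430362701416016)
lip 322 [ 1.3 52.5]
lip 99 [-35.1  42.2]
lip 111 [36.1 42.8]
lip 43 [-14.   -7.6]
lip 96 [-35.5 -41.4]
lip 86 [ 36.  -41.3]
lip 249 [ -0.8 -52.1]
[(np.int32(45), array([350.1, 263.3]))] [[350.23323561 263.18754267]]
```

```bash
python3 -c "
from rig import manip
print(manip.sign_off())"
```

```text
the job is handed in; nothing more can be done
None
```

The carriage is locked at the green-tag station with the knob fully in, the board lies flat in the nest between its lips, and I handed the job in at about 21 s of the 58 s; my first grip on the board missed and the fingers shut just above it, without moving it.

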